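# Open the prefilter of the weighing-place dust extractor

### The job

The prefilter of the white dust extractor is due for a change: press its red snap tab in so that the blue louvred cover is released, then push the cover by its black rib, sliding it flat along the deck over the tab until the filter opening is completely uncovered, and leave it lying there on the deck. Only press and push: do not lift or force the cover, do not touch the filter, and leave the things standing around as they are.

Things in the scene. Friction and masses are not known exactly. Their poses are not given: they have to be found in the camera images.
- unit: White bench-top dust extractor, a flat box 268 x 172 mm, fixed, its flat deck 75 mm above the bench. Origin: on the bench, under the middle of the seated cover's front edge; z up, x = the way the cover slides off. The box reaches from x = -130 to +138 mm and y = -108 to +64; a black spigot at 40 mm height stands out to x = +172. A ledge with black mat at y = -108 to -65 carries a vial.
- opening (a point): Middle of the filter opening at deck level: 84 (x) x 76 mm (y). Behind it, 56 to 72 mm from this point towards -x of the unit, stands the grey back wall of the seat, 15 mm above the deck.
- guides (a point): Point of the deck midway between the grey guides, at the seated cover's front edge. The guides, 5.5 mm high, run along x at 53.5 to 64.5 mm either side; lips 9.5 mm high on them, ending 20 mm behind this point, cover the edges of the seated cover and keep it from being lifted.
- end_stop (a point): Foot of the grey end stop at the far end of the deck, on the side facing the cover, 125 mm ahead of the seated cover's front edge; 12 mm high.
- tab (a joint): How far the red snap tab is pressed straight down, m: 0 up (latched), 0.007 fully in. Past about 0.0045 it lets go and a spring in the seat shoves the cover up to 8 mm forward over the tab, which then cannot catch it again. The tab springs up when let go, or stays partly down under the cover's front edge. Pressing takes about 5 to 10 N.
- tab_pad (a point): Where to press, on top of the red tab, 27 mm ahead of the seated cover's front edge so that the fingers are not in the cover's way. The tab is 26 mm wide (y), 43 mm long (x), starting at the cover's edge; its top is 9 mm above the deck when up, 2 mm when fully in; the point moves with it.
- cover: Blue louvred cover, 110 (x) x 104 mm (y), 15 mm high without its rib, 0.13 to 0.25 kg, loose. Origin: middle of its underside, at deck level; axes as the unit's. Seated it is at x = -55 mm in the unit's frame; the opening is wholly uncovered from x = +39 mm on; the end stop is met at +70 mm. Sliding it takes under about 10 N. When off the lips it is held only by its weight.
- cover_rib (a point): Middle of the black rib on the cover: 64 mm long (y), 6 mm thick (x), 14 mm high, its foot on the cover's top, its upper edge 29 mm above the deck; this point is 22 mm above the deck and 27 mm behind the cover's middle. Push it from behind, towards +x of the unit. Behind it the cover's top is flat for 25 mm.
- filter: Pleated white prefilter in a blue frame 82 x 74 mm, sunk in the opening under the cover, its top 4.5 mm below the deck. Origin: middle of its underside. Not to be touched.
- vial: Amber glass vial with white cap, 22 mm across, 48 mm high, standing on the ledge of the unit, origin at the middle of its foot. Leave alone.
- spare_filter: New prefilter cartridge, 82 x 74 x 15 mm, lying on the bench behind the unit, origin at the middle of its underside. Leave alone.
- brush: Bench brush about 0.2 m long lying on the bench beside the unit on its +y side. Leave alone.
- dish: White weighing dish, 84 mm across, 18 mm high, on the bench beyond the spigot, origin at the middle of its foot. Leave alone.
- blue_bottle: Clear bottle with blue cap, 70 mm across, 165 mm high, standing on the bench beyond the unit. Leave alone.
- red_jar: White powder jar with red cap, 76 mm across, 125 mm high, standing on the bench beyond the unit. Leave alone.
- beaker: Glass beaker, 72 mm across, 90 mm high, standing on the bench beyond the unit. Leave alone.
Mind the look-alikes: they are no part of the job. Leave any grey look-alike of the cover alone.

How it is judged:
By the outcome, as a careful person would: the job done as asked, in the order asked, and still so for the second after the job is handed in, with the robot touching nothing.
It also fails if it takes over 45 s, if anything falls off the work surface, if the arm or the gripper's body presses on something with over 40 N, if the wrist force passes 120 N, or if a joint passes its speed limit or range.

### The arm

A 6-joint arm with a two-finger parallel gripper is mounted at the origin on the work surface. World frame = base frame: x ahead of the robot, y to its left, z up, the work surface at z = 0. Lengths are in mm, angles in rad, forces in N, time in s.
With the tool pointing down it reaches from about 400 to 925 mm from the base axis. Payload 3.4 kg.
Tool frame: the origin (TCP) lies on the mounting face of the last link; the fingertips stand manip.nose_length ahead of it and the grasp point (between the pads) lies 155 mm ahead of it (manip.nose_length is the distance from the TCP to the fingertips, in mm); z points along the fingers, x is the direction in which the jaws open and shut, and the axes are right-handed (so a half turn about z gives the same grasp; the last joint's range is limited). The gripper opens to 85 mm and grips with 20 to 120 N. Pads are 22 mm wide; open, the fingers measure 114 mm over their backs; the gripper's body (76 mm by 85 mm) begins 54 mm behind the grasp point. The pads swing forward as they close: fully open they stand 13 mm farther back than shut.
Start: joints at [-1.236, 0.307, 1.506, -0, 1.328, -0.073], TCP at [228.017, -527.864, 404.705] pointing down, gripper open.
Joint ranges: [-3.12, 3.12], [-1.05, 2.28], [0.14, 2.33], [-1.42, 4.57], [0.1, 2.73], [-2.68, 2.68]. Speed limits (rad/s): [2.57, 2.57, 3.14, 3.14, 3.14, 3.14].

### API

Orientations are given as a unit quaternion [x, y, z, w].
In Python, from cell import manip, viewer, finish_job gives the robot as it stands.
- The arm moves only by the tool play_rows, never from a script. Its argument "moves" is a list that holds one entry, the list of rows, each a list of 5 numbers: the shift along the tool's x, y, z in units of 50 mm (1.0 is 50 mm), then the turn about the tool's z in units of 8 degrees (1.0 is 8 degrees), then the opening, from 0 (shut) to 1 (fully open). In form: [[[x, y, z, spin, claw], ...]]. A call has 1 to 5 rows; each row is the pose to reach, as a shift and turn from the pose commanded when the call began, along the tool's axes at that moment; what a row does not reach only later rows make up. A row lasts 1/10 s, in which the tool goes at most 50 mm and 8.59 degrees, less where a joint would pass 70% of its speed; a pose out of reach is approached as far as the arm can. A call with a gripper value outside its range is refused whole. The fingers move at their own pace and stop on an object; "squeeze" is the grip in N (left out, the last holds). Time passes only in rows, so rows that repeat a pose let the fingers close. It gives the time, the measured TCP pose, the force and the opening at its end, in the units of the state.
- manip.sense(): the state, without advancing time (a new reading comes with each control period).
- viewer.get_image(name): name is "scene" or "top" or "wrist"; returns the picture (480x640x3 uint8, red, green, blue); there is no depth.
- viewer.camera_model(name): a dict with "fov_y" (degrees; the focal length in pixels is half the picture's height over the tangent of half this angle, whatever the lens; pixels are square), "cx", "cy" (the principal point, pixels), "R" (3x3) and "t" (3): a world point X has camera coordinates R X + t. Camera axes: x right, y down, z forward; pixel columns grow to the right and rows downward; lengths in mm; the calibration is good to about 2 mm. A picture is of the moment at which its call begins: read the wrist's pose just before it. camera_model takes no time and is no camera call; for the wrist camera it gives the pose at the moment of the call.
- finish_job(): hands the job in, once; it reports no verdict.
The state is a dict: "t": time; "qpos": joint angles; "qd": joint speeds; "tau": joint torques, N m; "tcp_pos": TCP position; "tool_rot": TCP orientation; "force": force on the tool from outside, world axes, zero at the start; "torque": the same for the moment, N m; "width": opening from 0.0 (shut) to 1.0 (fully open).
Only numpy, scipy, OpenCV 4.12 (cv2) and the standard library are available. Lean on these libraries where they do the work, as an engineer would, in place of code of your own. Each camera call takes 0.05 s, during which the arm holds its last target. There are 200 camera calls.

## Working session

There is one attempt and no reset: what is moved stays moved. The work goes in short steps, Python scripts to look and compute and a tool call to move; the robot and the scene stay as the last step left them, time stands still between calls to the robot, and variables do not carry over. Pictures are saved under pics/ and viewed, about 8 in all and at most 12, crops included, and the job is handed in when it is done.

Besides the shell and the picture viewer there is one more tool, called after "Call:" as name(argument=value, ...) on one line, values as JSON. play_rows: Moves the arm, as the interface text tells. Its arguments: {"type":"object","properties":{"moves":{"type":"array","items":{"type":"array","items":{"type":"array","items":{"type":"number"}}}},"squeeze":{"type":"number"}},"required":["moves"]}

```bash
mkdir -p pics; ls
python3 - <<'E'
from cell import manip, viewer
import cv2, json
s=manip.sense(); print(s['t'],s['tcp_pos'],s['tool_rot'],manip.nose_length,s['force'])
for n in ('top','scene','wrist'):
    m=viewer.camera_model(n); print(n,m)
    im=viewer.get_image(n); cv2.imwrite(f'pics/{n}0.png',im[:,:,::-1])
E
```

```text
pics
0.0 [ 227.88903856 -527.52694733  403.7705029 ] [ 8.35639779e-01 -5.49276869e-01 -8.31187760e-04 -6.23945755e-04] 173.4 [-0.43035551 -0.25623924 -0.74256288]
top {'fov_y': 52.11877076368913, 'cx': 314.3240830231815, 'cy': 236.50012914366422, 'R': array([[ 0.0223195 , -0.99922985,  0.03227308],
       [-0.99721165, -0.0245505 , -0.07047127],
       [ 0.07120931, -0.03061021, -0.9969916 ]]), 't': array([   2.89630144,  554.86671466, 1228.91882269])}
scene {'fov_y': 53.942420146617216, 'cx': 325.7821766850276, 'cy': 234.00644275900711, 'R': array([[-0.56441293,  0.82549112,  0.00156624],
       [ 0.56380171,  0.38687255, -0.72969669],
       [-0.60296408, -0.41096719, -0.68376918]]), 't': array([ 278.61015228, -280.39416331, 1283.00841439])}
wrist {'fov_y': 63.86108213969579, 'cx': 312.69911202496405, 'cy': 240.4746812728366, 'R': array([[ 0.39764568, -0.9175375 , -0.0016892 ],
       [-0.87092087, -0.37802089,  0.31400166],
       [-0.28874685, -0.12339025, -0.94942093]]), 't': array([-574.11627333,  -40.25682563,  380.27768803])}
```

View pics/top0.png

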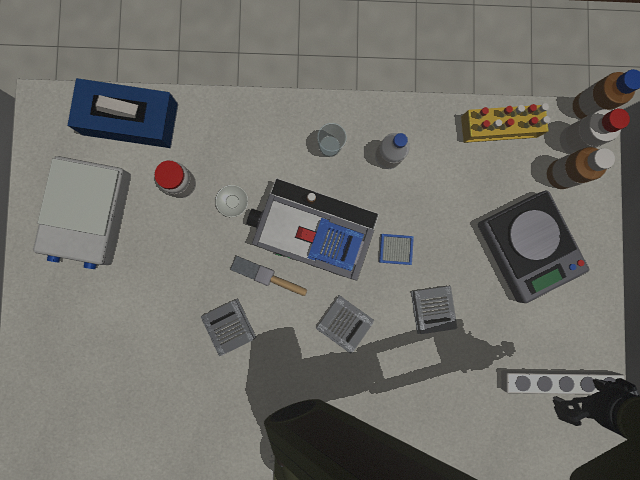

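View pics/scene0.png

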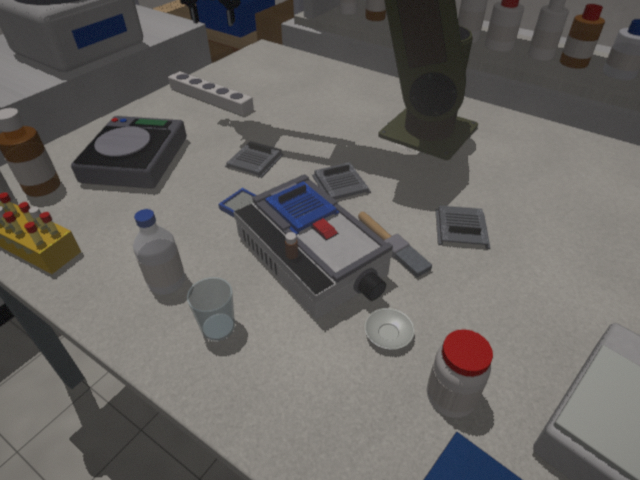

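The top view shows the unit in the middle. The blue cover is at about (335,242), the red tab at (306,234), the spigot at (250,217) and the vial at (311,197), with grey look-alikes below. In the scene view the cover is at (303,205) and the tab at (325,229).

```bash
cat > h.py <<'E'
import numpy as np, cv2
def rays(m,px,z):
    f=240/np.tan(np.radians(m['fov_y']/2)); R=np.array(m['R']); C=-R.T@np.array(m['t'])
    px=np.atleast_2d(px).astype(float)
    d=np.c_[(px[:,0]-m['cx'])/f,(px[:,1]-m['cy'])/f,np.ones(len(px))]@R
    return C+d*((z-C[2])/d[:,2])[:,None]
def proj(m,X):
    f=240/np.tan(np.radians(m['fov_y']/2)); c=np.atleast_2d(X)@np.array(m['R']).T+m['t']
    return np.c_[m['cx']+f*c[:,0]/c[:,2],m['cy']+f*c[:,1]/c[:,2]]
def mask(bgr,col,roi=None):
    h=cv2.cvtColor(bgr,cv2.COLOR_BGR2HSV); H,S,V=cv2.split(h)
    k=((H>100)&(H<128)&(S>120)&(V>60)) if col=='blue' else (((H<8)|(H>172))&(S>130)&(V>60))
    k=k.astype(np.uint8)*255
    if roi:
        z=np.zeros_like(k); x0,y0,x1,y1=roi; z[y0:y1,x0:x1]=k[y0:y1,x0:x1]; k=z
    return k
def rect(m,k,z):
    c=max(cv2.findContours(cv2.morphologyEx(k,cv2.MORPH_CLOSE,np.ones((9,9))),cv2.RETR_EXTERNAL,cv2.CHAIN_APPROX_NONE)[0],key=cv2.contourArea)
    P=rays(m,c[:,0,:],z)[:,:2].astype(np.float32)
    return cv2.minAreaRect(P), c
E
python3 - <<'E'
from h import *
from cell import viewer
for n,rb,rr in (('top',(290,205,372,275),(285,215,325,250)),('scene',(255,170,345,235),(305,210,345,245))):
    m=viewer.camera_model(n); im=cv2.imread(f'pics/{n}0.png')
    print(n,'cam',-np.array(m['R']).T@m['t'])
    for col,roi,z in (('blue',rb,90),('red',rr,84)):
        k=mask(im,col,roi); r,c=rect(m,k,z); print(col,r,cv2.boundingRect(c),cv2.boxPoints(r).round(1).tolist())
E
```

```text
top cam [ 465.74444194   54.13378355 1264.2304302 ]
blue ((530.9786987304688, -33.4132080078125), (108.57869720458984, 101.31797790527344), 72.48283386230469) (308, 218, 56, 53) [[466.29998779296875, -69.9000015258789], [562.9000244140625, -100.4000015258789], [595.5999755859375, 3.0999999046325684], [499.0, 33.599998474121094]]
red ((555.2053833007812, 39.426971435546875), (41.95480728149414, 26.002349853515625), 72.92247772216797) (296, 227, 20, 15) [[536.5999755859375, 23.200000762939453], [561.5, 15.600000381469727], [573.7999877929688, 55.70000076293945], [548.9000244140625, 63.29999923706055]]
scene cam [1088.94586389  405.76096535  672.24254528]
blue ((537.3505859375, -31.746131896972656), (119.08161926269531, 102.09207916259766), 71.39816284179688) (266, 182, 72, 51) [[470.0, -71.9000015258789], [566.7000122070312, -104.5], [604.7000122070312, 8.399999618530273], [508.0, 41.0]]
red ((557.0218505859375, 40.9887809753418), (48.04378128051758, 24.90874671936035), 68.92254638671875) (313, 219, 24, 19) [[536.7999877929688, 23.100000381469727], [560.0, 14.100000381469727], [577.2999877929688, 58.900001525878906], [554.0, 67.9000015258789]]
```

Call:
play_rows(moves=[[[-0.32,-0.42,0,-1,0],[-0.79,-1.06,0,-2,0],[-1.34,-1.8,0,-3,0],[-1.9,-2.53,0,-4,0],[-2.45,-3.27,0,-5,0]]])

```text
t: 0.65
tcp_pos: [329.9, -348.9, 404.4]
tool_rot: [0.974, -0.228, -0.0, -0.0]
force: [0.8, 0.3, 0.9]
width: 0.147
```

Call:
play_rows(moves=[[[0.05,-0.95,0,-0.5,0],[0.1,-1.9,0,-1.1,0],[0.15,-2.85,0,-1.1,0],[0.2,-3.8,0,-1.1,0],[0.25,-4.75,0,-1.1,0]]])

```text
t: 1.15
tcp_pos: [447.6, -142.0, 404.7]
tool_rot: [0.988, -0.155, 0.0, 0.0]
force: [0.1, -1.1, 0.7]
width: -0.002
```

Run:
```python
from h import *
from cell import manip,viewer
from scipy.spatial.transform import Rotation as Ro
s=manip.sense(); print(s['tcp_pos'],Ro.from_quat(s['tool_rot']).as_matrix().round(3).tolist())
m=viewer.camera_model('wrist'); print('cam',-m['R'].T@m['t'], m['R'][2])
im=viewer.get_image('wrist')[:,:,::-1].copy(); cv2.imwrite('pics/wrist1.png',im)
print(proj(m,[[555.9,44.7,84],[531,-33.4,90]]))
```

```text
[ 447.64119603 -142.0035487   404.68323006] [[0.952, -0.306, 0.0], [-0.306, -0.952, -0.0], [0.0, 0.0, -1.0]]
cam [473.39705216 -64.73743463 373.50716683] [-0.09579017 -0.2993819  -0.94931276]
[[ 386.8707936  -111.22342733]
 [ 381.21656051   37.27753971]]
```

View pics/wrist1.png

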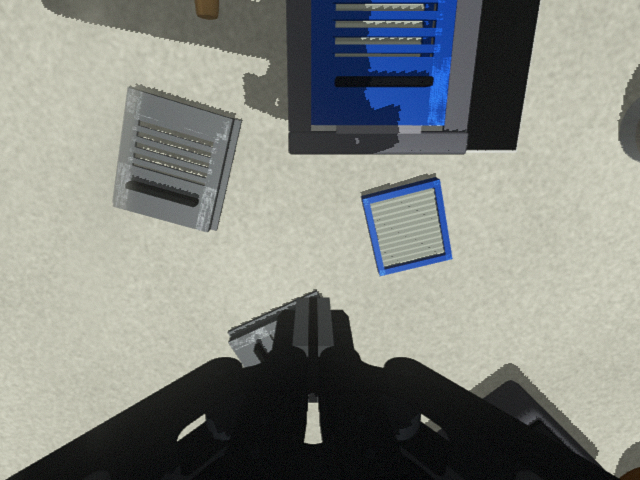

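The wrist view shows the unit's rear, with the grey back wall at y≈140 px, the black rib at (384,81) and the image square with the unit. I'll move on so that the tab comes into view.

Call:
play_rows(moves=[[[0.4,-0.9,0,0,0],[0.8,-1.7,0,0,0],[0.92,-2.2,0,0,0],[0.92,-2.4,0,0,0],[0.92,-2.4,0,0,0]]])

```text
t: 1.7
tcp_pos: [527.7, -42.8, 404.2]
tool_rot: [0.988, -0.154, -0.001, 0.0]
force: [-0.2, 0.3, -0.1]
width: -0.003
```

Run:
```python
from h import *
from cell import manip,viewer
s=manip.sense(); print(s['tcp_pos'],s['tool_rot'],s['force'])
m=viewer.camera_model('wrist')
im=viewer.get_image('wrist')[:,:,::-1].copy(); cv2.imwrite('pics/wrist2.png',im)
print(proj(m,[[555.9,44.7,84],[531,-33.4,90]]))
for col,z in (('red',84),('blue',90)):
    r,c=rect(m,mask(im,col),z); print(col,r,cv2.boxPoints(r).round(1).tolist(),cv2.boundingRect(c))
```

```text
[527.67663914 -42.84787495 404.18993   ] [ 9.88084433e-01 -1.53911045e-01 -7.35358094e-04  5.23263881e-05] [-0.15393801  0.32579679 -0.05671264]
[[312.4101461   97.0167404 ]
 [312.34039905 212.35692701]]
red ((555.8352661132812, 38.63471221923828), (43.03611373901367, 25.3891658782959), 71.6240234375) [[537.0, 22.200000762939453], [561.0999755859375, 14.199999809265137], [574.7000122070312, 55.099998474121094], [550.5999755859375, 63.099998474121094]] (297, 73, 37, 65)
blue ((532.4888916015625, -34.21061706542969), (110.8445816040039, 99.62025451660156), 72.3627700805664) [[468.20001220703125, -71.9000015258789], [563.2000122070312, -102.0999984741211], [596.7999877929688, 3.5], [501.79998779296875, 33.70000076293945]] (245, 137, 140, 144)
```

View pics/wrist2.png

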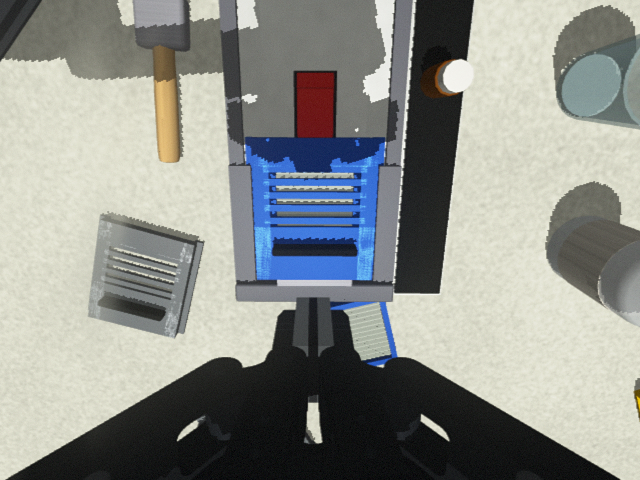

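The second wrist view shows the red tab at (315,104), the cover front edge at y≈137 px, the rib at (315,247) and the vial to the right. Top and wrist views agree to about 1.5 mm, putting the pad at about (557.2, 44.2). I'll go above it and down.

Call:
play_rows(moves=[[[0.01,-0.7,0.2,0,0],[0.02,-1.4,0.9,0,0],[0.02,-1.84,1.7,0,0],[0.02,-1.84,2.4,0,0],[0.02,-1.84,2.7,0,0]]])

```text
t: 2.25
tcp_pos: [554.7, 42.6, 266.5]
tool_rot: [0.988, -0.155, -0.003, 0.001]
force: [-0.2, -0.2, -0.7]
width: 0.001
```

Call:
play_rows(moves=[[[0,0,0.06,0,0],[0,0,0.12,0,0],[0,0,0.18,0,0],[0,0,0.18,0,0]]])

```text
t: 2.65
tcp_pos: [557.1, 43.0, 261.6]
tool_rot: [0.988, -0.155, 0.001, -0.0]
force: [-0.6, -0.1, 0.3]
width: 0.001
```

Call:
play_rows(moves=[[[0,0,0.05,0,0],[0,0,0.1,0,0],[0,0,0.14,0,0],[0,0,0.14,0,0]]])

```text
t: 3.05
tcp_pos: [557.3, 43.5, 254.1]
tool_rot: [0.988, -0.155, 0.001, 0.0]
force: [1.0, -0.3, 3.4]
width: -0.005
```

Call:
play_rows(moves=[[[0,0,0.03,0,0],[0,0,0.05,0,0],[0,0,0.05,0,0],[0,0,0.05,0,0]]])

```text
t: 3.45
tcp_pos: [557.3, 43.5, 251.4]
tool_rot: [0.988, -0.155, 0.001, -0.0]
force: [1.5, -1.4, 4.5]
width: -0.002
```

```bash
cat > look.py <<'E'
from h import *
from cell import manip,viewer
import sys
s=manip.sense(); print(s['t'],s['tcp_pos'],s['force'],s['width'])
n=sys.argv[1]
m=viewer.camera_model(n); im=viewer.get_image(n)[:,:,::-1].copy(); cv2.imwrite(f'pics/{sys.argv[2]}.png',im)
O=np.array([549,18.4]); a=np.radians(72.2); u=np.array([np.cos(a),np.sin(a)]); v=np.array([-u[1],u[0]])
roi=tuple(map(int,sys.argv[3].split(','))) if len(sys.argv)>3 else None
r,c=rect(m,mask(im,'blue',roi),90); b=cv2.boxPoints(r)-O
print('cover centre unit xy',(r[0]-O)@u,(r[0]-O)@v,r[1:],'corners',np.c_[b@u,b@v].round(1).tolist())
E
python3 look.py top top3 260,190,375,277
```

```text
3.45 [557.28672075  43.48174865 251.38434958] [ 1.49954335 -1.44067986  4.54807855] -0.002295309215122569
cover centre unit xy -21.32826481255335 26.849327574236572 ((60.83754348754883, 48.483497619628906), 78.09767150878906) corners [[-54.1, 47.8], [-49.1, -0.4], [11.4, 5.9], [6.4, 54.1]]
```

Call:
play_rows(moves=[[[0,0,0.02,0,0],[0,0,0.03,0,0],[0,0,0.03,0,0],[0,0,0.03,0,0]]])

```text
t: 3.9
tcp_pos: [557.2, 43.5, 250.3]
tool_rot: [0.988, -0.155, 0.001, -0.0]
force: [1.0, -1.7, 7.4]
width: -0.002
```

```bash
python3 look.py scene scene3 225,150,370,260
python3 - <<'E'
import cv2,numpy as np
a,b=[cv2.resize(cv2.imread(f'pics/{n}.png')[160:270,220:370],None,fx=2.6,fy=2.6,interpolation=cv2.INTER_CUBIC) for n in('scene0','scene3')]
cv2.imwrite('pics/cmp.png',np.hstack([a,b]))
E
```

```text
3.9 [557.21537783  43.49574423 250.33039934] [ 1.03434759 -1.718435    7.4421193 ] -0.002096654087836185
cover centre unit xy -43.07701149122908 -7.147689355590659 ((128.62777709960938, 88.62902069091797), 65.55476379394531) corners [[-101.8, 44.3], [-112.1, -43.7], [15.7, -58.6], [25.9, 29.4]]
```

View pics/cmp.png

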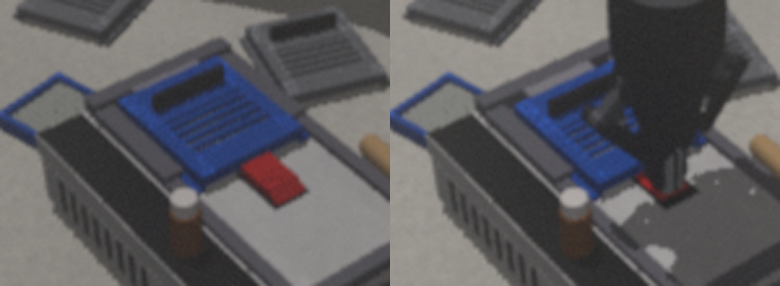

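The paired crop shows the cover moved forward from the back wall and over the tab, so it seems released. I'll lift straight up and check the cover before going behind the rib.

Call:
play_rows(moves=[[[0,0,-0.3,0,0],[0,0,-0.9,0,0.1],[0,0,-1.3,0,0.3],[0,0.6,-1.4,0,0.3],[0,1.3,-1.4,0,0.3]]])

```text
t: 4.45
tcp_pos: [536.6, -17.7, 320.1]
tool_rot: [0.988, -0.154, -0.0, -0.0]
force: [0.8, 0.1, -0.4]
width: 0.3
```

Call:
play_rows(moves=[[[0,0.7,0,0,0.3],[0,1.2,0,0,0.3],[0,1.4,0,0,0.3],[0,1.4,0,0,0.3],[0,1.4,0,0,0.3]]])

```text
t: 4.95
tcp_pos: [515.5, -84.3, 319.3]
tool_rot: [0.988, -0.155, -0.001, -0.001]
force: [0.6, -0.4, -0.3]
width: 0.299
```

```bash
python3 look.py wrist wrist4 150,0,450,480
python3 - <<'E'
from h import *
from cell import manip
s=manip.sense(); d=s['tcp_pos'][:2]-np.array([549,18.4]); print('tcp unit',d@[.3057,.9521],d@[-.9521,.3057],'tip z',s['tcp_pos'][2]-173.4)
E
```

```text
4.95 [515.46675027 -84.30604652 319.29272976] [ 0.6104258  -0.35183229 -0.29910629] 0.29906290561134025
cover centre unit xy -47.22412805937348 -0.3695334326105824 ((109.88445281982422, 99.8174057006836), 72.19548797607422) corners [[-102.2, 49.5], [-102.2, -50.3], [7.7, -50.3], [7.7, 49.5]]
tcp unit -107.73283138277603 0.41361895964415746 tip z 145.97428696966963
```

View pics/wrist4.png

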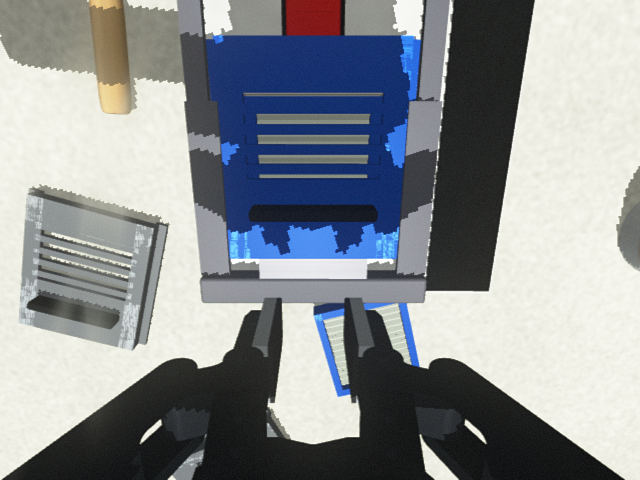

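The cover is released: its centre is now at unit x = -47 (8 mm forward), the rib is at (313,213) and the fingers are behind and straddling it. I'll go down behind the rib.

Call:
play_rows(moves=[[[0,-0.14,0.2,0,0.3],[0,-0.14,0.6,0,0.3],[0,-0.14,0.9,0,0.3],[0,-0.14,1.03,0,0.3],[0,-0.14,1.03,0,0.3]]])

```text
t: 5.5
tcp_pos: [517.4, -77.2, 266.8]
tool_rot: [0.988, -0.154, -0.001, -0.0]
force: [0.6, 0.4, -0.7]
width: 0.301
```

Call:
play_rows(moves=[[[0,-0.06,0,0,0.3],[0,-0.12,0,0,0.3],[0,-0.18,0,0,0.3],[0,-0.24,0,0,0.3],[0,-0.3,0,0,0.3]]])

```text
t: 6.0
tcp_pos: [522.4, -64.2, 268.8]
tool_rot: [0.988, -0.155, 0.0, 0.001]
force: [-0.9, -2.4, 2.2]
width: 0.302
```

Call:
play_rows(moves=[[[0,-0.06,0,0,0.3],[0,-0.12,0,0,0.3],[0,-0.18,0,0,0.3],[0,-0.24,0,0,0.3],[0,-0.3,0,0,0.3]]])

```text
t: 6.5
tcp_pos: [526.9, -49.5, 268.2]
tool_rot: [0.988, -0.155, -0.0, 0.0]
force: [0.1, -3.2, 2.0]
width: 0.303
```

Call:
play_rows(moves=[[[0,-0.06,-0.02,0,0.3],[0,-0.12,-0.02,0,0.3],[0,-0.18,-0.02,0,0.3],[0,-0.24,-0.02,0,0.3],[0,-0.3,-0.02,0,0.3]]])

```text
t: 7.0
tcp_pos: [531.6, -34.9, 269.2]
tool_rot: [0.988, -0.155, 0.0, -0.001]
force: [-0.1, -0.3, -0.5]
width: 0.303
```

Call:
play_rows(moves=[[[0,-0.06,0,0,0.3],[0,-0.12,0,0,0.3],[0,-0.18,0,0,0.3],[0,-0.24,0,0,0.3],[0,-0.3,0,0,0.3]]])

```text
t: 7.5
tcp_pos: [536.1, -21.0, 269.3]
tool_rot: [0.988, -0.155, 0.0, 0.0]
force: [-0.7, -1.9, 0.3]
width: 0.301
```

```bash
python3 look.py wrist wrist5 150,0,450,300
python3 - <<'E'
from h import *
from cell import manip
s=manip.sense(); d=s['tcp_pos'][:2]-np.array([549,18.4]); print('tcp unit',d@[.3057,.9521],d@[-.9521,.3057],'tip z',s['tcp_pos'][2]-173.4)
E
```

```text
7.5 [536.12009118 -21.0123696  269.3214013 ] [-0.74089121 -1.9037304   0.27799626] 0.30130330410473355
cover centre unit xy 9.840513864383563 0.4516968912468794 ((90.42463684082031, 96.6976547241211), 72.23467254638672) corners [[-35.4, 48.8], [-35.3, -47.9], [55.1, -47.9], [55.0, 48.8]]
tcp unit -41.10327718275289 0.20134814464257245 tip z 95.88579287803864
```

View pics/wrist5.png

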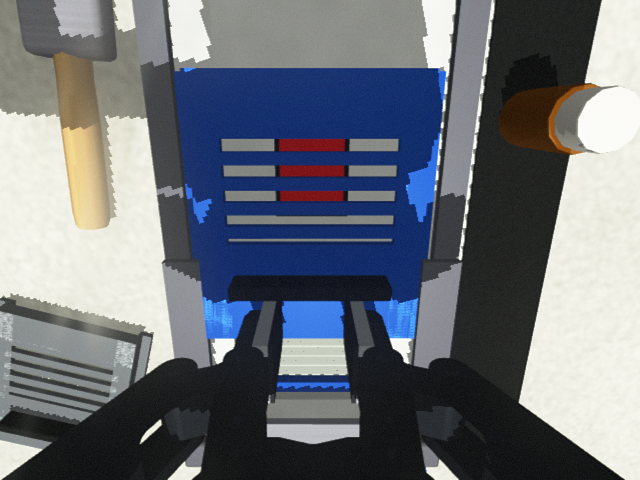

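The cover is sliding flat and straight, its front edge at unit x≈55. The filter is being uncovered behind it, and both fingers are on the rib at (310,288). I need about 52 mm more.

Call:
play_rows(moves=[[[0,-0.06,0,0,0.3],[0,-0.12,0,0,0.3],[0,-0.18,0,0,0.3],[0,-0.24,0,0,0.3],[0,-0.3,0,0,0.3]]])

```text
t: 8.05
tcp_pos: [540.7, -6.7, 269.3]
tool_rot: [0.988, -0.155, 0.0, 0.0]
force: [-0.6, -1.5, 1.5]
width: 0.299
```

Call:
play_rows(moves=[[[0,-0.06,0,0,0.3],[0,-0.12,0,0,0.3],[0,-0.18,0,0,0.3],[0,-0.24,0,0,0.3],[0,-0.3,0,0,0.3]]])

```text
t: 8.55
tcp_pos: [545.3, 7.6, 269.2]
tool_rot: [0.988, -0.155, -0.0, 0.0]
force: [-0.3, -2.2, 1.5]
width: 0.297
```

Call:
play_rows(moves=[[[0,-0.06,0,0,0.3],[0,-0.12,0,0,0.3],[0,-0.18,0,0,0.3],[0,-0.24,0,0,0.3],[0,-0.3,0,0,0.3]]])

```text
t: 9.05
tcp_pos: [549.9, 21.9, 269.2]
tool_rot: [0.988, -0.155, -0.0, 0.0]
force: [-0.3, -1.9, 1.9]
width: 0.303
```

Call:
play_rows(moves=[[[0,-0.05,0,0,0.3],[0,-0.1,0,0,0.3],[0,-0.13,0,0,0.3],[0,-0.13,0,0,0.3]]])

```text
t: 9.45
tcp_pos: [551.9, 28.2, 269.1]
tool_rot: [0.988, -0.155, 0.0, -0.0]
force: [-0.5, 0.5, 0.1]
width: 0.297
```

```bash
python3 look.py wrist wrist6 150,0,450,300
python3 - <<'E'
from h import *
from cell import manip
s=manip.sense(); d=s['tcp_pos'][:2]-np.array([549,18.4]); print('tcp unit',d@[.3057,.9521],d@[-.9521,.3057],'tip z',s['tcp_pos'][2]-173.4)
E
```

```text
9.45 [551.88487326  28.17904966 269.12694889] [-0.52975353  0.48350215  0.10252947] 0.29710543780235615
cover centre unit xy 61.62998692262236 0.543441732128253 ((90.3148193359375, 96.75578308105469), 72.23202514648438) corners [[16.4, 48.9], [16.5, -47.9], [106.8, -47.8], [106.8, 48.9]]
tcp unit 10.175543237597678 0.2678277467817092 tip z 95.68247048416023
```

Call:
play_rows(moves=[[[0,0.12,0,0,0.3],[0,0.25,-0.1,0,0.3],[0,0.25,-0.7,0,0.3],[0,0.25,-1.5,0,0.3],[0,0.5,-2.3,0,0.3]]])

```text
t: 10.0
tcp_pos: [543.9, 4.2, 385.2]
tool_rot: [0.988, -0.155, -0.001, -0.0]
force: [1.5, -0.9, 0.7]
width: 0.297
```

Call:
play_rows(moves=[[[0,0.8,-0.3,0,0.3],[0,1.7,-0.6,0,0.3],[0,2.5,-0.6,0,0.3],[0,2.8,-0.6,0,0.3],[0,2.8,-0.6,0,0.3]]])

```text
t: 10.5
tcp_pos: [500.3, -131.2, 414.4]
tool_rot: [0.988, -0.157, 0.0, 0.0]
force: [0.9, -0.2, -0.3]
width: 0.301
```

```bash
python3 look.py wrist wrist7 150,0,450,300; python3 look.py scene scene7 >/dev/null
```

```text
10.5 [ 500.29424439 -131.16120636  414.41986381] [ 0.85783696 -0.18963601 -0.315503  ] 0.301463449816582
cover centre unit xy -59.71071406493463 -0.16717132767962106 ((75.92569732666016, 69.52120971679688), 72.01004791259766) corners [[-97.6, 34.7], [-97.8, -34.8], [-21.9, -35.1], [-21.6, 34.5]]
```

View pics/wrist7.png

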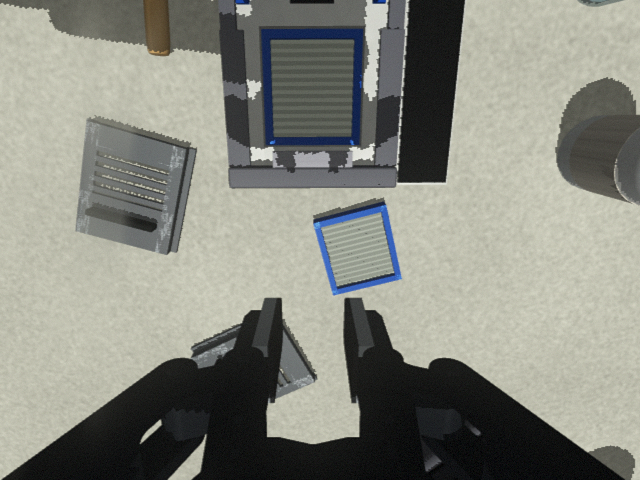

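View pics/scene7.png

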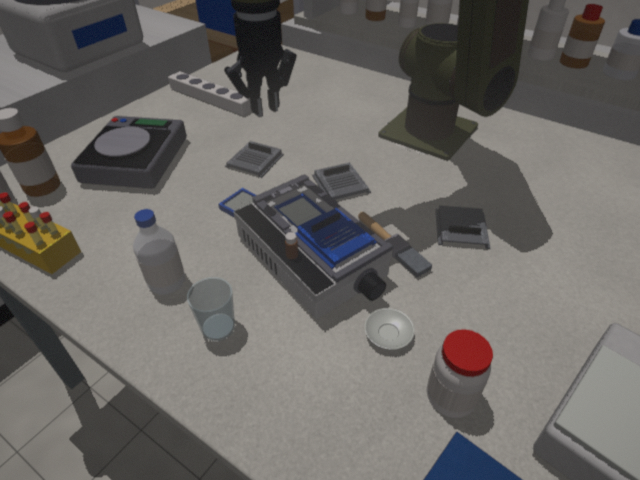

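The filter at (312,86) is fully exposed, and the scene view shows the cover lying on the deck between the opening and the end stop. Nothing else has been disturbed. One last numeric check, then I'll hand in.

```bash
python3 look.py top top7 255,190,322,277
python3 - <<'E'
from cell import finish_job; print(finish_job())
E
```

```text
10.6 [ 501.0393176  -129.1718327   414.03099352] [ 0.33037492  0.87833207 -0.35092209] 0.2984239881109946
cover centre unit xy 38.42869693950785 2.2072611378664657 ((136.18936157226562, 102.23814392089844), 72.31617736816406) corners [[-29.8, 53.2], [-29.6, -49.0], [106.6, -48.8], [106.4, 53.5]]
the job is handed in; nothing more can be done
None
```

I pressed the red tab in (force up to about 7.4 N), and the cover sprang about 8 mm forward, to centre x ≈ -47 mm in the unit's frame. Then I pushed it by its black rib with two fingers, at about 2 to 4 N. After that I backed the fingers off, lifted clear and handed the job in at 10.6 s.

**Cover position:** at the end of the push, the wrist view put the cover's front edge at x ≈ 107 mm. That means a centre of about +52 mm, past the +39 mm needed and short of the end stop at +70 mm. It was square to the guides.

**Pictures after retreating:** the filter is fully uncovered, the cover lies on the deck, and the other things look undisturbed.

**Checks that disagreed:**
- The last top-view fit gave a centre of +38 mm with a length of 136 mm. The cover is only 110 mm long, so I took it that the colour mask had merged the filter's blue frame with the cover. Its front edge (106.5 mm) matches the wrist reading, but I did not re-measure the rear edge on its own.
- The top-view check during the press was useless, because the arm hid the cover. I confirmed the release from the next wrist picture instead.
- Early in the push an upward force of about 2 N appeared on the tool. I raised the fingers 1 mm. Readings of 1.5 to 1.9 N came back later in the push, and I carried on at that height.

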